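# Clear the bread bin's board lid and hold it open for the loaf

### The job

The wooden lid of the bread bin was used as a chopping board, and the end of a corn cob and the end of a carrot were left lying on it. Put both into the steel scraps bowl before you lift the lid, then raise the lid by its bar handle to 50 degrees and hold it there so that I can lay a loaf inside. The lid has no stay and falls shut, so finish while still holding it in the gripper; leave the bowl and everything else standing where it is.

Things in the scene. Friction and masses are not known exactly. Their poses are not given: they have to be found in the camera images.
- breadbin: Bread bin: white enamelled steel box, open at the top, fixed to the worktop, 190 mm deep (its x), 240 mm wide (its y), rim 125 mm high, walls 3 mm; closed by a flat hinged wooden board lid. Origin at the centre of its underside; its x axis points from the front (handle side) to the back (hinge side), z up. With the lid shut, the flat upper face of the lid, on which the vegetable ends stand, is 143 mm above the origin.
- lid (a joint): Angle of the bread bin's lid in rad: 0 = shut (lid level), growing as the front edge rises; 50 degrees = 0.873. Stops at 1.4. Nearly no friction: it falls shut under its own weight (lid 0.3 to 0.65 kg) from every angle. It is a wooden board 198 x 246 x 16 mm, hinged along its far long edge.
- lid_handle (a point): Middle of the lid's straight round bar handle: steel, 12 mm thick, 144 mm long, level, along the bin's y, 40 mm in front of the lid's front edge on two posts 60 mm either side of the middle. Gap to the lid edge 34 mm: wide-open fingers would land on the lid, so open them about 35 mm. With the lid shut it is 238 mm in front of the hinge axis and 8 mm above it; it moves with the lid.
- lid_hinge (a point): Point on the hinge axis (middle of the bin's rear rim, 127 mm up). The axis is level and runs along the bin's y axis.
- corn_end: Stub of a yellow corn cob, free; origin at the centre of its flat cut foot.
- corn_end_mid (a point): Centre of the corn cob stub: upright stub, 44 mm across with its kernels (solid 41 mm), 46 mm high, rounded top, standing on its cut face on the lid; about 45 g. The point is 23 mm above its foot.
- carrot_end: Crown end of an orange carrot, free; origin at the centre of its flat cut foot.
- carrot_end_mid (a point): Centre of the carrot end: round stub 37 mm across and 34 mm high with short green leaf stubs up to 45 mm, standing on its cut face on the lid; about 40 g. The point is 17 mm above its foot.
- bowl_rim (a point): Centre of the mouth of the scraps bowl: a plain round steel mixing bowl, 170 mm across the rim, 75 mm high, standing loose on the worktop left of the bread bin (0.4 kg); the point is at rim height.
- bowl: The scraps bowl; origin at the centre of its underside.
- onion: Bystander, to be left alone: whole red onion, about 84 mm across and 82 mm high, standing on the worktop. Origin at the underside.
- garlic: Bystander, to be left alone: whole garlic bulb, about 55 mm across and high, on the worktop. Origin at the underside.
- lemon: Bystander, to be left alone: whole lemon lying on the worktop, 77 x 51 x 52 mm. Origin at the underside.
- mill: Bystander, to be left alone: wooden pepper mill standing upright, 58 mm across, 170 mm high. Origin at the underside.
- mug: Bystander, to be left alone: cream mug with a handle, 84 mm across (123 mm with handle), 91 mm high. Origin at the underside.
There are look-alikes about, which are no part of the job. Of the things that look like the corn_end, the smaller one is meant.

How it is judged:
By the outcome, as a careful person would: the job done as asked, in the order asked, and still so for the second after the job is handed in, while the arm keeps its last pose, push and grip.
It also fails if it takes over 61 s, if anything falls off the work surface, if the arm or the gripper's body presses on something with over 40 N, if the wrist force passes 120 N, or if a joint passes its speed limit or range.

### The arm

A 6-joint arm with a two-finger parallel gripper is mounted at the origin on a cart in front of the work surface, level with it; the furniture and walls round the work are solid. World frame = base frame: x ahead of the robot, y to its left, z up, the work surface at z = 0. Lengths are in m, angles in degrees, forces in N, time in s.
With the tool pointing down it reaches from about 0.325 to 0.85 m from the base axis. Payload 15.5 kg.
Tool frame: the origin (TCP) lies at the very end of the fingers, on their centre line; the grasp point (between the pads) lies arm.grip_depth behind it (arm.grip_depth is the distance from the TCP to the grasp point, in m); z points along the fingers, y is the line along which they close (so a half turn about z gives the same grasp; the last joint's range is limited). The gripper opens to 91 mm and grips with 3 to 60 N. Pads are 32 mm wide; open, the fingers measure 118 mm over their backs; the gripper's body (76 mm by 178 mm) begins 60 mm behind the grasp point.
Start: joints at [67.179, 28.281, 77.091, -0, 74.628, -5.472], TCP at [0.186, 0.597, 0.214] pointing down, gripper open.
Joint ranges: [-166.48, 166.48], [-47.26, 123.95], [12.59, 153.08], [-70.14, 250.14], [6.76, 159.57], [-176.63, 176.63]. Speed limits (degrees/s): [108.29, 108.29, 147.25, 172.46, 172.46, 172.46].

### API

Orientations are given as a 3x3 rotation matrix whose columns are the frame's x, y, z axes.
In Python, from rig import arm gives the robot as it stands. Calls block until the motion is done:
- arm.move_to(position, orientation): joint-space move of the TCP to a pose.
- arm.move_l(position, orientation=None, feed=0.15): straight line of the TCP; orientation=None keeps the orientation; feed is the mean speed in m/s.
- arm.move_joints(angles): joint-space move.
- arm.grip(opening): finger opening in m; the grip force is fixed at half the most; returns when the fingers have stopped.
- arm.sleep(seconds).
- arm.solve_ik(position, orientation): joint angles nearest the present ones, or None.
- arm.snapshot(name): name is "scene" or "side" or "wrist"; returns the picture (384x512x3 uint8, red, green, blue); there is no depth.
- arm.get_calibration(name): a dict with "intrinsics" (3x3 intrinsics, pixels), "k1" (the pictures are not rectified: a ray, as slopes to the right and down, at radius r is drawn at 1 + k1 r^2 times it, then the intrinsics apply), "cam_to_world" (4x4, takes a point from camera to world coordinates). Camera axes: x right, y down, z forward; pixel columns grow to the right and rows downward; lengths in m; the calibration is good to about 2 mm. A picture is of the moment at which its call begins: read the wrist's pose just before it. get_calibration takes no time and is no camera call; for the wrist camera it gives the pose at the moment of the call.
A pose or a line that the arm cannot do raises arm.Unreachable and nothing moves.
- arm.sign_off(): hands the job in; it is judged then, once.
Readings, each from a call of its own:
- arm.current_t(): time.
- arm.current_joint_positions(): joint angles.
- arm.current_dq(): joint speeds.
- arm.current_tau(): joint torques, N m.
- arm.current_ee_pos(): TCP position.
- arm.current_tool_rot(): TCP orientation.
- arm.current_force(): force on the tool from outside, world axes, zero at the start.
- arm.current_torque(): the same for the moment, N m.
- arm.current_width(): finger opening in m.
- arm.current_grasp_force(): force on a finger pad.
Only numpy, scipy, OpenCV 4.12 (cv2) and the standard library are available. Lean on these libraries where they do the work, as an engineer would, in place of code of your own. Each camera call takes 0.05 s, during which the arm holds its last target. There are 200 camera calls.

## Working session

There is one attempt and no reset: what is moved stays moved. The work goes in short steps, each a Python script; the robot and the scene stay as the last script left them, time stands still between calls to the robot, and variables do not carry over. Pictures are saved under pics/ and viewed, at most 10 in all, crops included, and the job is handed in when it is done.

```bash
mkdir -p pics; ls; python3 - <<'E'
from rig import arm
import cv2,numpy as np
for n in ("scene","side"):
    cv2.imwrite(f"pics/{n}0.png",cv2.resize(arm.snapshot(n)[:,:,::-1],(800,600),interpolation=cv2.INTER_CUBIC))
    c=arm.get_calibration(n);print(n,c["k1"],np.round(c["intrinsics"],1).tolist(),np.round(c["cam_to_world"],3).tolist())
print(arm.grip_depth,arm.current_t())
E
```

```text
pics
scene -0.07097573522084197 [[354.6, 0.0, 261.3], [0.0, 354.6, 186.3], [0.0, 0.0, 1.0]] [[-0.243, -0.603, 0.76, -0.256], [-0.97, 0.158, -0.185, 0.178], [-0.008, -0.782, -0.623, 0.762], [0.0, 0.0, 0.0, 1.0]]
side -0.05062457944003376 [[373.8, 0.0, 250.0], [0.0, 373.8, 192.4], [0.0, 0.0, 1.0]] [[-0.981, -0.107, 0.16, 0.348], [-0.192, 0.49, -0.85, 0.808], [0.013, -0.865, -0.502, 0.594], [0.0, 0.0, 0.0, 1.0]]
0.0188 0.1
```

View pics/scene0.png

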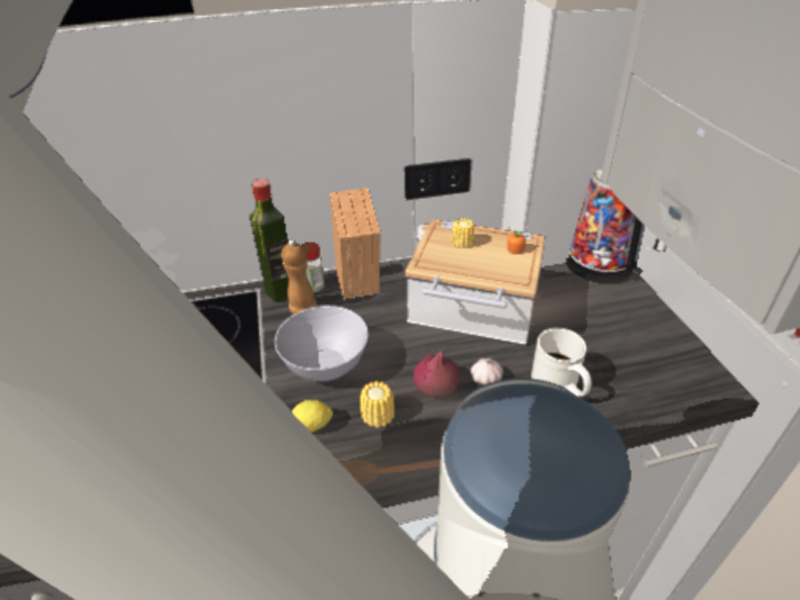

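View pics/side0.png

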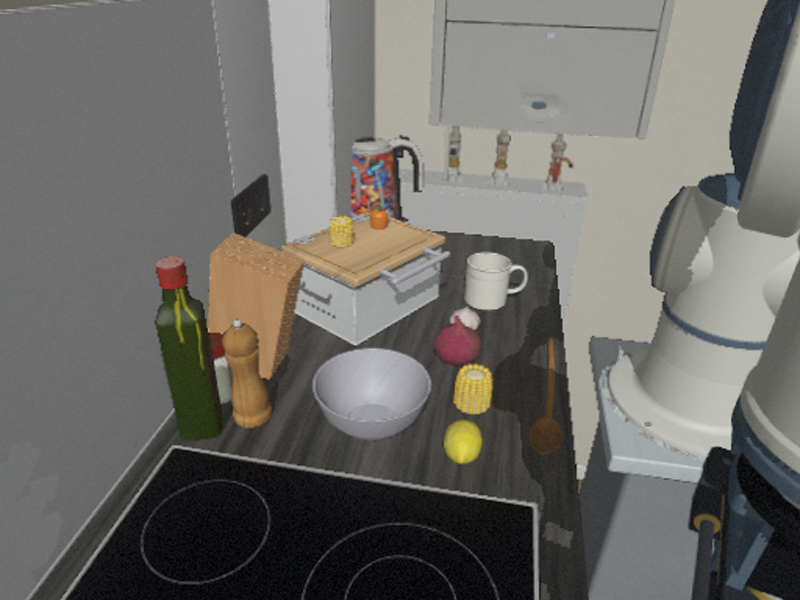

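Scene picture: corn on the lid at (463,233), carrot (516,243), bar from (424,292) to (507,302), bowl rim about (322,340). The big corn on the worktop at (377,404) is the decoy. Side picture: corn (341,231), carrot (379,218), bar (385,282)–(447,255), bowl rim about (372,385).

```bash
cat > h.py <<'E'
from rig import arm
import numpy as np, cv2
from scipy.optimize import least_squares
def project(P,c):
    T=np.linalg.inv(c["cam_to_world"]); p=T[:3,:3]@np.asarray(P)+T[:3,3]
    s=p[:2]/p[2]; s=s*(1+c["k1"]*(s@s)); K=c["intrinsics"]
    return np.array([K[0][0]*s[0]+K[0][2],K[1][1]*s[1]+K[1][2]])
def tri(obs,z=None,zw=300):   # obs: [(calib,(u,v))], optional soft height
    f=lambda P: np.concatenate([project(P,c)-np.array(uv) for c,uv in obs]+([[zw*(P[2]-z)]] if z is not None else []))
    r=least_squares(f,[0.55,0.1,0.1 if z is None else z]); return r.x,np.abs(r.fun).max()
def down(yaw):  # y axis (closing) at angle yaw in the world xy plane
    y=np.array([np.cos(yaw),np.sin(yaw),0]); z=np.array([0,0,-1.]); return np.column_stack([np.cross(y,z),y,z])
E
python3 - <<'E'
from h import *
S,D=arm.get_calibration("scene"),arm.get_calibration("side"); k=1.5625
q=lambda a:np.array(a)/k
for n,a,b,z in [("corn",(463,233),(341,231),.166),("carrot",(516,243),(379,218),.16),("barL",(424,292),(385,282),.135),("barR",(507,302),(447,255),.135),
 ("lidFL",(408,278),(357,277),.143),("lidFR",(535,290),(444,240),.143),("bowl",(322,340),(372,385),.075),("mill",(293,250),(240,330),.165),("onion",(437,375),(458,343),.04),("mug",(560,345),(488,258),.09),("lemon",(312,416),(463,442),.026)]:
    obs=[(S,q(a)),(D,q(b))]
    p,e=tri(obs); p1,_=tri(obs[:1],z,1e5);p2,_=tri(obs[1:],z,1e5); print(n,p.round(3),round(e,1),p1.round(3)[:2],p2.round(3)[:2])
E
```

```text
corn [ 0.623 -0.149  0.166] 0.1 [ 0.623 -0.149] [ 0.622 -0.148]
carrot [ 0.571 -0.242  0.16 ] 0.1 [ 0.571 -0.242] [ 0.57 -0.24]
barL [ 0.516 -0.041  0.125] 1.3 [ 0.499 -0.035] [ 0.515 -0.029]
barR [ 0.429 -0.167  0.133] 1.6 [ 0.434 -0.17 ] [ 0.426 -0.154]
lidFL [ 0.558 -0.022  0.137] 2.9 [ 0.537 -0.015] [ 0.561 -0.021]
lidFR [ 0.442 -0.226  0.138] 1.9 [ 0.444 -0.227] [ 0.437 -0.202]
bowl [0.495 0.158 0.066] 0.4 [0.484 0.158] [0.493 0.168]
mill [0.676 0.183 0.151] 0.8 [0.651 0.184] [0.667 0.201]
onion [ 0.387 -0.029  0.032] 0.5 [ 0.382 -0.028] [ 0.386 -0.016]
mug [ 0.35  -0.24   0.094] 0.9 [ 0.351 -0.24 ] [ 0.352 -0.253]
lemon [0.358 0.198 0.022] 0.8 [0.357 0.197] [0.357 0.204]
```

```bash
python3 - <<'E'
from h import *
y=np.deg2rad(60)
R=down(y)
p=arm.current_ee_pos(); arm.move_l([p[0],p[1],.36],feed=.3); print(arm.current_t())
q=[arm.solve_ik([.56,-.17,.36],down(y+s)) for s in (0,np.pi)]; print(q)
q=min([a for a in q if a is not None],key=lambda a:abs(np.array(a)[5])); arm.move_joints(q)
print(arm.current_t(),arm.current_joint_positions())
c=arm.get_calibration("wrist"); np.savez("w1.npz",**{k:np.array(v) for k,v in c.items()})
im=arm.snapshot("wrist"); cv2.imwrite("pics/w1.png",cv2.resize(im[:,:,::-1],(800,600),interpolation=cv2.INTER_CUBIC))
print(np.round(c["cam_to_world"],3))
E
```

```text
0.7333
[array([-2.27318942e+01,  1.90609119e+01,  6.94715471e+01, -2.54444375e-14,
        9.14675410e+01, -8.27318942e+01]), array([-2.27318942e+01,  1.90609119e+01,  6.94715471e+01, -2.54444375e-14,
        9.14675410e+01,  9.72681058e+01])]
3.725 [-2.26706495e+01  1.90609501e+01  6.94716262e+01  6.67931197e-03
  9.14693196e+01 -8.27214837e+01]
[[ 0.498  0.828  0.258  0.488]
 [ 0.867 -0.476 -0.149 -0.126]
 [-0.     0.298 -0.955  0.531]
 [ 0.     0.     0.     1.   ]]
```

View pics/w1.png

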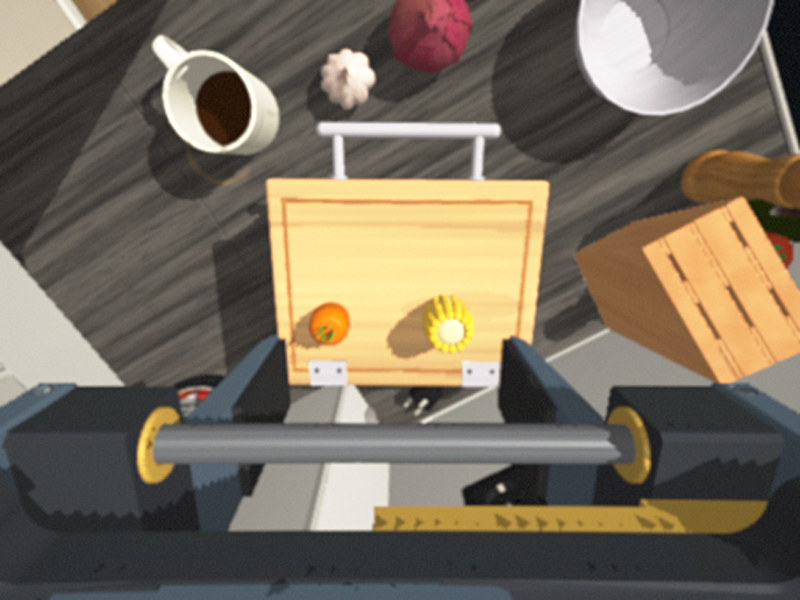

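Wrist view: lid corners (267,180), (549,181), (533,387), (291,385); bar (317,130)–(500,131); carrot about (329,325), corn about (449,323); a knife block left of the lid with its top corner at (645,247) and the wall base line through (505,370)–(600,325).

```bash
python3 - <<'E'
from h import *
W=dict(np.load("w1.npz"));S,D=arm.get_calibration("scene"),arm.get_calibration("side"); k=1.5625
q=lambda a:np.array(a)/k
P={}
for n,a,z in [("FR",(267,180),.143),("FL",(549,181),.143),("BL",(533,387),.143),("BR",(291,385),.143),("barR",(317,130),.135),("barL",(500,131),.135),("corn",(449,323),.166),("carrot",(329,324),.160),("wall1",(505,370),0),("wall2",(600,325),0)]:
    P[n]=tri([(W,q(a))],z,1e5)[0]; print(n,P[n].round(4))
print("block",tri([(W,q((645,247))),(S,q((380,234)))]), tri([(W,q((645,247))),(D,q((301,262)))]))
b=P["barL"]-P["barR"]; print("len",np.linalg.norm(b),np.degrees(np.arctan2(b[1],b[0])),(P["barL"]+P["barR"])/2)
for x,yv in(("FR","FL"),("BR","BL")):
    e=P[yv]-P[x]; print(np.linalg.norm(e),np.degrees(np.arctan2(e[1],e[0])))
for n,a,b in [("corn",(449,323),(463,233)),("carrot",(329,324),(516,243))]: print(n,tri([(W,q(a)),(S,q(b))]))
E
```

```text
FR [ 0.4426 -0.2249  0.143 ]
FL [ 0.564  -0.0155  0.143 ]
BL [ 0.7377 -0.1092  0.143 ]
BR [ 0.6159 -0.3169  0.143 ]
barR [ 0.4292 -0.1668  0.135 ]
barL [ 0.5073 -0.0327  0.135 ]
corn [ 0.6274 -0.1486  0.166 ]
carrot [ 0.5761 -0.2441  0.16  ]
wall1 [ 0.7881 -0.125  -0.    ]
wall2 [0.7909 0.0094 0.    ]
block (array([0.64115968, 0.01832623, 0.18272718]), np.float64(1.2262081434597008)) (array([0.64198082, 0.01925723, 0.18167554]), np.float64(0.1387784967919572))
len 0.1551737605052997 59.79140689507669 [ 0.46825846 -0.09977     0.135     ]
0.24209071795268497 59.89678658730792
0.2407641091173576 59.616866566934554
corn (array([ 0.62830736, -0.14917645,  0.16311913]), np.float64(0.6894873848097518))
carrot (array([ 0.577238  , -0.24543656,  0.15551616]), np.float64(0.16997495530500828))
```

```bash
python3 - <<'E'
from h import *
R=down(np.deg2rad(59.8))
c=[.6278,-.149]
arm.grip(.068)
arm.move_to([*c,.22],R); arm.move_l([*c,.150],feed=.12)
arm.grip(.02); print(arm.current_width(),arm.current_grasp_force(),arm.current_t())
arm.move_l([*c,.28],feed=.3)
arm.move_to([.485,.155,.24],R); print(arm.current_t(),arm.current_width())
cc=arm.get_calibration("wrist"); np.savez("w2.npz",**{k:np.array(v) for k,v in cc.items()})
cv2.imwrite("pics/w2.png",cv2.resize(arm.snapshot("wrist")[:,:,::-1],(640,480)))
E
```

```text
0.039908424637662546 30.00085523002781 6.2833
8.1417 0.03941793505825223
```

View pics/w2.png

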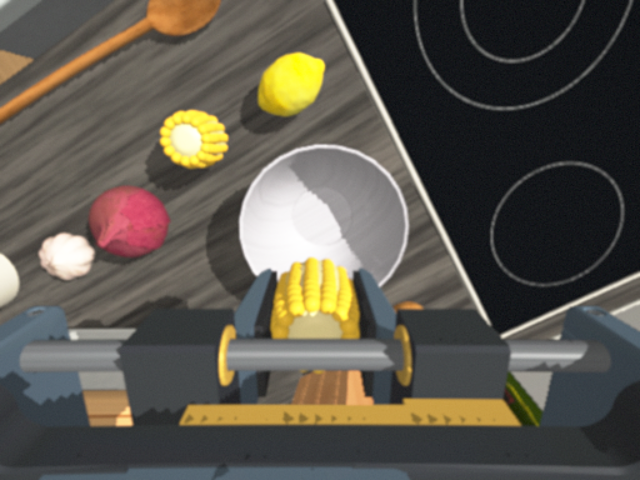

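Corn is held; bowl rim spans columns 239–409 with its top at row 144, so the centre is about (324,228) in this 640x480 picture.

```bash
python3 - <<'E'
from h import *
W=dict(np.load("w2.npz"))
f=lambda u,v: tri([(W,np.array((u,v))/1.25)],.075,1e5)[0]
l,r,t=f(239,223),f(409,223),f(324,144)
print(l.round(3),r.round(3),t.round(3),np.linalg.norm(l-r))
m=(l+r)/2; d=m-t; b=t+d/np.linalg.norm(d)*.085
print("centre",m,b); b=(m+b)/2
R=down(np.deg2rad(59.8)); u=R[:,0]
if np.linalg.norm(b[:2]-[.488,.16])<.025:
    np.save("bowl.npy",b)
    arm.move_to([b[0],b[1],.15],R); arm.move_l([b[0],b[1],.055],feed=.2); print("F",arm.current_force())
    arm.grip(.065); arm.move_l([b[0],b[1],.25],feed=.3); 
    c=[.5765,-.2445]
    arm.move_to([*c,.25],R); arm.move_l([*c,.150],feed=.2)
    arm.grip(.015); print(arm.current_width(),arm.current_grasp_force(),arm.current_t())
    arm.move_l([*c,.28],feed=.3); arm.move_to([b[0],b[1],.22],R); print(arm.current_width(),arm.current_t())
    cv2.imwrite("pics/w3.png",cv2.resize(arm.snapshot("wrist")[:,:,::-1],(640,480)))
E
```

```text
[0.449 0.091 0.075] [0.534 0.237 0.075] [0.426 0.201 0.075] 0.16934298782105411
centre [0.49125065 0.16385339 0.075     ] [0.49931741 0.15924657 0.075     ]
F [0.40451899 0.43041321 0.15556179]
0.0357328859653312 30.00118587166071 13.3917
0.035727006751350605 15.5167
```

View pics/w3.png

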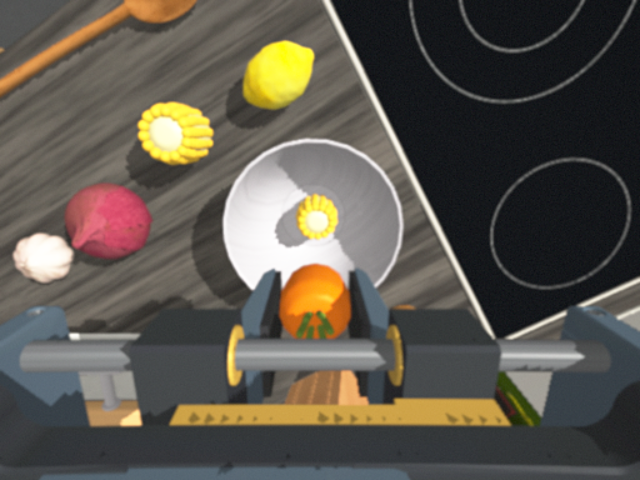

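Corn stands in the middle of the bowl, carrot held over it. I release the carrot beside the corn, then hover over the bar.

```bash
python3 - <<'E'
from h import *
b=np.load("bowl.npy"); R=down(np.deg2rad(59.8))
xb=np.array([np.cos(np.deg2rad(-30.2)),np.sin(np.deg2rad(-30.2))])
d=b[:2]-.036*xb
arm.move_to([*d,.14],R); arm.move_l([*d,.072],feed=.15); print(arm.current_force())
arm.grip(.058); arm.move_l([*d,.2],feed=.25)
cv2.imwrite("pics/w4a.png",cv2.resize(arm.snapshot("wrist")[:,:,::-1],(400,300)))
arm.grip(.035)
bar=[.4683,-.0998]
q=[arm.solve_ik([*bar,.2],down(np.deg2rad(a))) for a in(-30.2,149.8)]
print(q)
q=min([a for a in q if a is not None],key=lambda a:abs(a[5]-arm.current_joint_positions()[5])); arm.move_joints(q)
cc=arm.get_calibration("wrist"); np.savez("w4.npz",**{k:np.array(v) for k,v in cc.items()})
cv2.imwrite("pics/w4b.png",cv2.resize(arm.snapshot("wrist")[:,:,::-1],(400,300)))
print(arm.current_t(),arm.current_ee_pos())
cv2.imwrite("pics/w4.png",np.hstack([cv2.imread("pics/w4a.png"),cv2.imread("pics/w4b.png")]))
E
```

```text
[ 0.13258448 -0.20862993  0.1143931 ]
[array([-1.91807654e+01,  1.75430688e+01,  9.81657972e+01, -2.54444375e-14,
        6.42911341e+01,  1.10192346e+01]), array([-1.91807654e+01,  1.75430688e+01,  9.81657972e+01, -2.54444375e-14,
        6.42911341e+01, -1.68980765e+02])]
19.5417 [ 0.46848087 -0.09892069  0.20001423]
```

View pics/w4.png

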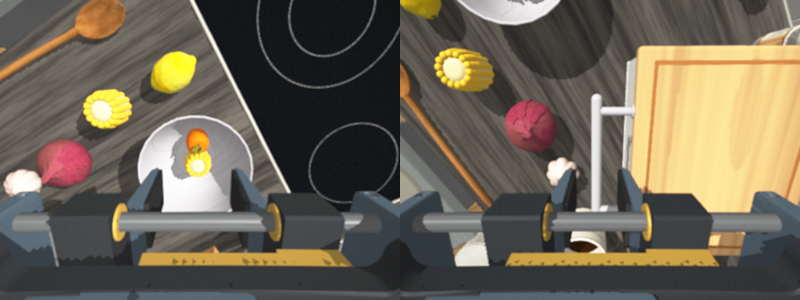

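Both ends are in the bowl (left half); right half: the bar at column 597 runs centred between the fingers (567/627), the lid edge clear of them.

```bash
python3 - <<'E'
from h import *
p=arm.current_ee_pos(); R=arm.current_tool_rot()
arm.move_l([.4683,-.0998,.115],down(np.deg2rad(-30.2)),feed=.1); print("F",np.round(arm.current_force(),1))
arm.grip(.0); arm.sleep(.2)
print(arm.current_width(),arm.current_grasp_force(),np.round(arm.current_force(),1),arm.current_ee_pos(),arm.current_t())
E
```

```text
F [0.2 0.6 0.3]
0.011366831523801786 30.00386953353882 [-3.9  2.5  6.1] [ 0.46775657 -0.09949226  0.11517857] 21.2333
```

```bash
python3 - <<'E'
from h import *
R=down(np.deg2rad(-30.2)); xb=np.array([np.cos(np.deg2rad(-30.2)),np.sin(np.deg2rad(-30.2))])
p0=np.array([.4680,-.0996,.115])
for th in np.deg2rad([7,14,21,28,35,42,50]):
    du=.238*(1-np.cos(th))+.008*np.sin(th); dz=.238*np.sin(th)+.008*(np.cos(th)-1)
    arm.move_l([*(p0[:2]+du*xb),p0[2]+dz],R,feed=.08)
    print(round(np.degrees(th)),np.round(arm.current_force(),1),round(arm.current_width(),4))
print(arm.current_t(),arm.current_ee_pos(),np.round(arm.current_torque(),2))
S=[arm.snapshot(n)[:,:,::-1] for n in("scene","side")]
for n,s in zip(("scene5","side5"),S): cv2.imwrite(f"pics/{n}.png",cv2.resize(s,(800,600),interpolation=cv2.INTER_CUBIC))
E
```

```text
7 [-3.2  3.2 -1.9] 0.0109
14 [-3.9  4.5 -0.5] 0.0108
21 [-7.7  5.4  1.1] 0.0111
28 [-12.2   7.3   5.3] 0.0115
35 [-18.6   9.5  12.3] 0.011
42 [-26.9  13.3  24. ] 0.0109
50 [-25.4  10.2  31.5] 0.0112
24.9 [ 0.54493677 -0.14467544  0.29640262] [ 1.7   4.52 -0.07]
```

View pics/side5.png

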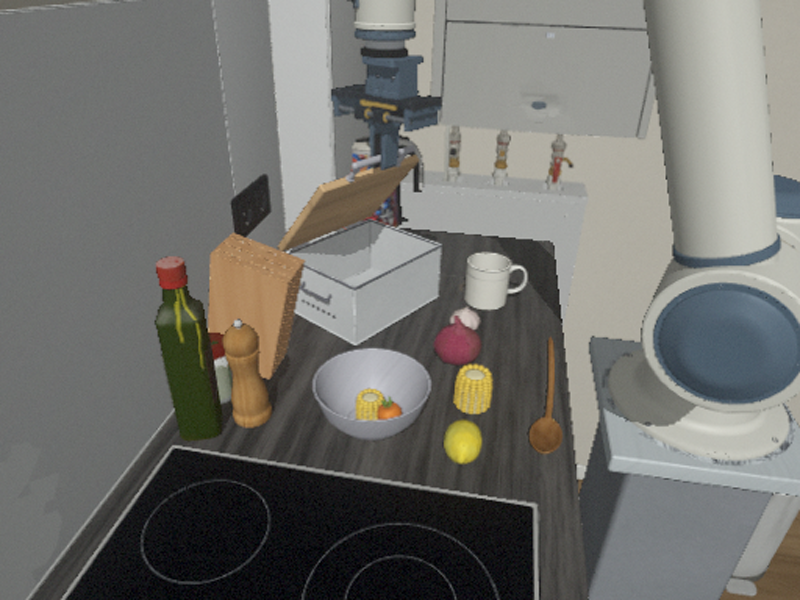

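Side view: the lid is open, held by the bar at (352,163)–(383,157); bowl holds both ends, nothing else moved. The radial push has grown to 42 N outward, so I relieve it and check the angle.

```bash
python3 - <<'E'
from h import *
R=down(np.deg2rad(-30.2)); xb=np.array([np.cos(np.deg2rad(-30.2)),np.sin(np.deg2rad(-30.2))])
t=np.array([.5467,-.1454,.2944]); rad=np.array([*(-.62*xb),.785])
for s in(.002,.0035):
    arm.move_l(t+s*rad,R,feed=.05); arm.sleep(.3); print(np.round(arm.current_force(),1),arm.current_ee_pos(),np.round(arm.current_torque(),2),arm.current_t())
a=arm.snapshot("scene")[:,:,::-1][60:260,220:400]; b=arm.snapshot("side")[:,:,::-1][60:260,150:330]
cv2.imwrite("pics/c6.png",cv2.resize(np.hstack([a,b]),(792,440),interpolation=cv2.INTER_CUBIC))
E
```

```text
[-11.8   3.3  12.4] [ 0.54499459 -0.14472191  0.29664057] [ 0.51  2.12 -0.09] 25.55
[ 1.5 -5.3 -9. ] [ 0.54505777 -0.14471948  0.29690395] [-0.97 -0.29 -0.1 ] 26.1
```

View pics/c6.png

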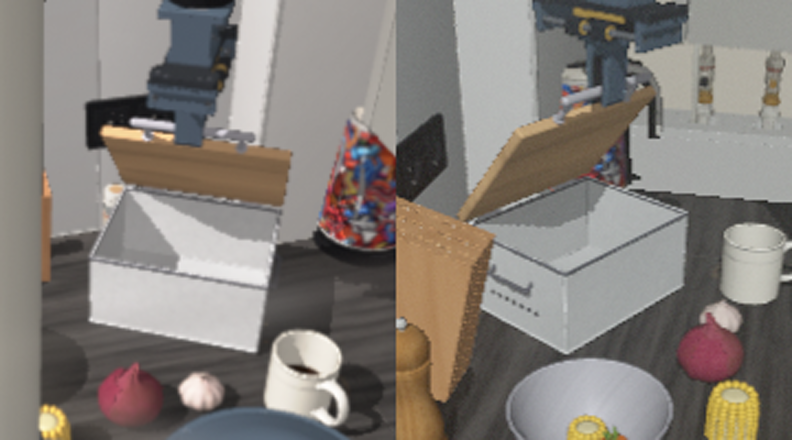

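```bash
python3 - <<'E'
from h import *
S,D=arm.get_calibration("scene"),arm.get_calibration("side")
a=np.deg2rad(-30.2); xb=np.array([np.cos(a),np.sin(a)]); yb=np.array([-xb[1],xb[0]])
H=np.array([.468,-.0996])+.238*xb
for th in (44,47,50,53,56):
    t=np.deg2rad(th); o=[th]
    for n,w,h,v in(("bar",.198+.040,.008,.072),("FLtop",.198,.016,.123),("FLbot",.198,0,.123),("FRbot",.198,0,-.123)):
        P=[*(H+(-w*np.cos(t)+h*np.sin(t))*xb+v*yb),.127+w*np.sin(t)+h*np.cos(t)]
        s=(project(P,S)-[220,60])*2.2; d=(project(P,D)-[150,60])*2.2+[396,0]
        o+=[n,s.round().astype(int).tolist(),d.round().astype(int).tolist()]
    print(*o)
print("shut bar",[((project([*(H-.238*xb+v*yb),.135],D)*1.5625).round(),(project([*(H-.238*xb+v*yb),.135],S)*1.5625).round()) for v in(.072,-.072)])
E
```

```text
44 bar [130, 138] [573, 116] FLtop [98, 136] [520, 138] FLbot [95, 148] [527, 150] FRbot [287, 174] [662, 103]
47 bar [132, 128] [567, 107] FLtop [99, 128] [515, 131] FLbot [97, 140] [522, 143] FRbot [289, 166] [658, 96]
50 bar [134, 119] [561, 98] FLtop [101, 121] [510, 124] FLbot [98, 132] [517, 135] FRbot [290, 158] [654, 90]
53 bar [136, 110] [554, 90] FLtop [103, 114] [504, 118] FLbot [100, 125] [512, 128] FRbot [291, 150] [649, 84]
56 bar [138, 101] [548, 83] FLtop [104, 107] [499, 112] FLbot [102, 118] [507, 122] FRbot [292, 143] [644, 79]
shut bar [(array([392., 280.]), array([424., 290.])), (array([444., 253.]), array([503., 304.]))]
```

The bar end at (133,121)/(564,100) and the lid corner at (654,88) match the 50° model within about a degree, and the contact force is small, so I hand it in.

```bash
python3 -c "
from rig import arm
print(arm.current_width(),arm.current_grasp_force(),arm.current_force(),arm.current_t()); print(arm.sign_off())"
```

```text
0.011461855204379628 29.998006224632263 [ 2.12408012 -4.41587623 -8.09914028] 26.2
the job is handed in; nothing more can be done
None
```

The corn end and the carrot end are in the scraps bowl. The lid is raised to about 50° (within about a degree by the cameras), still held by its bar in the gripper, and I handed the job in at 26 s.

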